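Feel the pad clearance of a rebuilt brake caliper

ROBOT

A 6-joint arm with a two-finger parallel gripper is mounted at the origin on the work surface. World frame = base frame: x ahead of the robot, y to its left, z up, the work surface at z = 0. Lengths are in m, angles in degrees, forces in N, time in s.
With the tool pointing down it reaches from about 0.3 to 0.75 m from the base axis. Payload 8.5 kg.
Tool frame: the origin (TCP) lies midway between the tips of the shut fingers; the grasp point (between the pads) lies 19 mm behind it; y points along the fingers, z is the direction in which the jaws open and shut, and the axes are right-handed (so a half turn about y gives the same grasp; the last joint's range is limited). The gripper opens to 85 mm and grips with 20 to 120 N. Pads are 22 mm wide; open, the fingers measure 114 mm over their backs; the gripper's body (76 mm by 85 mm) begins 54 mm behind the grasp point. The pads swing forward as they close: fully open they stand 13 mm farther back than shut.
Start: joints at [54.815, 21.807, 74.336, -0, 83.858, -12.336], TCP at [0.214, 0.507, 0.193] pointing down, gripper open.
Joint ranges: [-178.18, 178.18], [-50.72, 133.34], [12.68, 142.11], [-81.47, 261.47], [9.98, 163.14], [-165.26, 165.26]. Speed limits (degrees/s): [136.94, 136.94, 180, 180, 180, 180].

INTERFACE

Orientations are given as a 3x3 rotation matrix whose columns are the frame's x, y, z axes.
In Python, from rig import status, imaging, job gives the robot as it stands. The module is installed in compiled form; this text tells all that it offers.
- The arm moves only by the tool jog_arm, never from a script. Its argument "rows" is a list of rows, each an object of numbers: "hand": the opening, from 0 (shut) to 1 (fully open); "dx", "dy", "dz": the shift along the tool's x, y, z in cm; "ax", "ay", "az": the turn, a rotation vector about the tool's x, y, z in degrees. In form: [{"hand": .., "dx": .., "dy": .., "dz": .., "ax": .., "ay": .., "az": ..}, ...]. A call has exactly 5 rows; each row shifts and turns the commanded pose from where the row before left it, along the tool's axes as they then stand; what a row does not reach is not made up. A row lasts 1/12 s, in which the tool goes at most 41.7 mm and 7.16 degrees, less where a joint would pass 70% of its speed; a pose out of reach is approached as far as the arm can. A call is refused whole if a number of a shift passes 4.17 or a number of a turn 7.16, either way. A call with a gripper value outside its range is refused whole. The fingers move at their own pace and stop on an object; "newtons" is the grip in N (left out, the last holds). Time passes only in rows, so rows that do not move let the fingers close, or fill a call up. It gives the time, the measured TCP pose, the force and the opening at its end, in the units of the state.
- status.observe(): the state, without advancing time (a new reading comes with each control period).
- imaging.get_image(name): name is "scene" or "top" or "wrist"; returns the picture (480x640x3 uint8, red, green, blue); there is no depth.
- imaging.camera_model(name): a dict with "K" (3x3 intrinsics, pixels), "distortion" ([k1, k2, p1, p2, k3] as OpenCV has them; the pictures are not rectified), "position" and "rotation" of the camera in the world; the wrist camera has in their place "tool_from_camera" (4x4, takes a point from camera to tool coordinates, whose origin is the TCP and whose axes are the tool frame's). Camera axes: x right, y down, z forward; pixel columns grow to the right and rows downward; lengths in m; the calibration is good to about 2 mm. A picture is of the moment at which its call begins: read the wrist's pose just before it. camera_model takes no time and is no camera call.
- job.close_job(): hands the job in, once; it reports no verdict.
The state is a dict: "time_s": time; "q": joint angles; "qvel": joint speeds; "joint_efforts": joint torques, N m; "position": TCP position; "tool_rot": TCP orientation; "ft_force": force on the tool from outside, world axes, zero at the start; "wrist_torque": the same for the moment, N m; "grip_width": finger opening in m.
Only numpy, scipy, OpenCV 4.12 (cv2) and the standard library are available. Lean on these libraries where they do the work, as an engineer would, in place of code of your own. Each camera call takes 0.05 s, during which the arm holds its last target.

TASK

Take the tapered gauge, the one with the flat rectangular grip, out of the rack and slide it blade first straight down between the two brake pads of the caliper until it drags snugly on both of them, easing the sprung pad back by no more than a millimetre or two. Finish while still holding the gauge upright by its grip at that depth; do not let go. Leave the round-handled gauge in the rack and the other things on the bench where they are.

Things in the scene. Friction and masses are not known exactly. Their poses are not given: they have to be found in the camera images.
- gauge: Tapered steel gauge, 140 g. Origin: middle of the blade's lower end (tip); z up to the grip, x across thickness, y across width. Blade 85 mm long, 18 mm wide (y), a wedge symmetric in x: 2.5 mm thick at the tip, 1 mm more every 8 mm upward, 13 mm at the top. Above it a rectangular aluminium grip, 20 mm (x) by 30 mm (y), 85 to 125 mm above the tip; its shoulder rests on the rack.
- gauge_grip (a point): Point inside the tapered gauge's grip, 107 mm above the tip on its axis; a good place to grip, across the 20 mm thickness (x).
- spare: The other gauge, to be left alone: same length and stance, but with a round grip 28 mm across and a parallel blade 5 mm thick; its top is 140 mm above the bench, so carry the tapered gauge over it with the tip higher than that. Origin at its tip, z up.
- rack: Fixed aluminium rack, foot 70 x 150 mm, top plate 50 x 150 x 12 mm, upper face 100 mm above the bench. Origin: underside centre, z up. Slots 15.5 mm (x) by 21 mm (y) go through the plate 40 mm either side (y) of the centre. A gauge stands in each, tip 15 mm above the bench, axes along the rack's; which is where varies. Lift a gauge at least 90 mm to clear it.
- pad_a: Brake pad on the caliper's rigid jaw. Origin: middle of the upper edge of its flat friction face, 105 mm above the bench; z up, x square to the face, across the gap to pad_b, y along the pads. Face 70 mm long (y, 35 mm either side), 52 mm high, down from the origin; above it a lead-in chamfer leans back 4 mm over 8 mm of height. The gap is clear down to 40 mm above the bench.
- pad_b: The opposite, sprung pad: mirror image, origin at the middle of its face's upper edge, axes parallel to pad_a's. At rest the faces are 5 to 7.5 mm apart (varies; the faces stay vertical and parallel), so the tapered gauge touches both pads with its tip 20 to 40 mm below the origins; every further 8 mm eases this pad back 1 mm.
- caliper (a joint): Position of the blue caliper (130 mm long, lower than the pads) with both pads on its two slide pins, m, along the pads' x; -0.006 to 0.006. It floats: about 0.5 N moves it, so it centres itself on the blade. The pins sit on a fixed steel plate 170 x 250 mm.
- pad_spring (a joint): How far the sprung pad (pad_b) is eased back from rest, m: 0 at rest, up to 0.006. The spring presses with 3 N at rest plus 1.5 N per mm. The upward drag felt on the gauge while it slides down is about 3 to 5 N when both pads grip it, about 6 N at 1 mm and over 10 N at 3 mm (varies with friction); once the motion stops it may fade or change.
- tape: Cardboard roll of tape lying flat, 100 mm across, 45 mm high; origin underside centre. Leave alone.
- paint_pot: Small white paint pot, 52 mm across, 60 mm high; origin underside centre. Leave alone.
- solvent: Clear solvent bottle, 84 mm across, 160 mm high; origin underside centre. Leave alone.
- brush: Paint brush lying on the bench, 190 mm long along its x. Leave alone.

How it is judged:
By the outcome, as a careful person would: the job done as asked, in the order asked, and still so for the second after the job is handed in, while the arm keeps its last pose, push and grip.
It also fails if it takes over 42 s, if anything falls off the work surface, if the arm or the gripper's body presses on something with over 40 N, if the wrist force passes 120 N, or if a joint passes its speed limit or range.

## Working session

There is one attempt and no reset: what is moved stays moved. The work goes in short steps, Python scripts to look and compute and a tool call to move; the robot and the scene stay as the last step left them, time stands still between calls to the robot, and variables do not carry over. Pictures are saved under pics/ and viewed, and the job is handed in when it is done.

Besides the shell and the picture viewer there is one more tool, called by a JSON object that holds its "fn" and its "kwargs". jog_arm: Moves the arm, as the interface text tells. Its arguments: {"type":"object","properties":{"rows":{"type":"array"},"newtons":{"type":"number"}},"required":["rows"]}

```bash
mkdir -p pics; python3 - <<'E'
from rig import status, imaging
import cv2, numpy as np
np.set_printoptions(precision=4,suppress=True)
s=status.observe()
for k,v in s.items(): print(k,np.array(v))
for n in("scene","top","wrist"):
    im=imaging.get_image(n); cv2.imwrite(f"pics/{n}0.png",im[:,:,::-1])
    m=imaging.camera_model(n); print(n,{k:np.array(v).round(4).tolist() for k,v in m.items()})
E
```

```text
time_s 0.0
q [ 54.8172  21.84    74.3869  -0.0014  83.856  -12.3359]
qvel [-0.0576  0.0741 -0.0722 -0.0516  0.0477  0.0147]
joint_efforts [ -0.0018 -44.8454 -23.128   -0.0003   0.0047  -0.    ]
position [0.2133 0.5065 0.1926]
tool_rot [[ 0.9215 -0.0008  0.3883]
 [-0.3883 -0.0012  0.9215]
 [-0.0003 -1.     -0.0014]]
ft_force [-0.0845 -0.6233 -0.9393]
wrist_torque [0.0288 0.0045 0.0585]
grip_width 0.08531622084443005
scene {'K': [[440.8915, 0.0, 324.9042], [0.0, 440.8915, 246.6209], [0.0, 0.0, 1.0]], 'distortion': [-0.1024, 0.0, 0.0, 0.0, 0.0], 'position': [1.1629, 0.6331, 0.8606], 'rotation': [[-0.762, 0.4386, -0.4764], [0.6474, 0.4986, -0.5764], [-0.0152, -0.7476, -0.6639]]}
top {'K': [[506.4408, 0.0, 316.1235], [0.0, 506.4408, 246.1689], [0.0, 0.0, 1.0]], 'distortion': [-0.0868, 0.0, 0.0, 0.0, 0.0], 'position': [0.3916, -0.0252, 1.1804], 'rotation': [[0.1027, -0.9717, 0.2128], [-0.9947, -0.1003, 0.0222], [-0.0002, -0.214, -0.9768]]}
wrist {'K': [[413.6983, 0.0, 316.7097], [0.0, 413.6983, 238.3746], [0.0, 0.0, 1.0]], 'distortion': [-0.0364, 0.0, 0.0, 0.0, 0.0], 'tool_from_camera': [[0.0, 0.9594, 0.282, -0.0715], [-0.0003, -0.282, 0.9594, -0.1816], [1.0, -0.0001, 0.0003, -0.0004], [0.0, 0.0, 0.0, 1.0]]}
```

View pics/scene0.png

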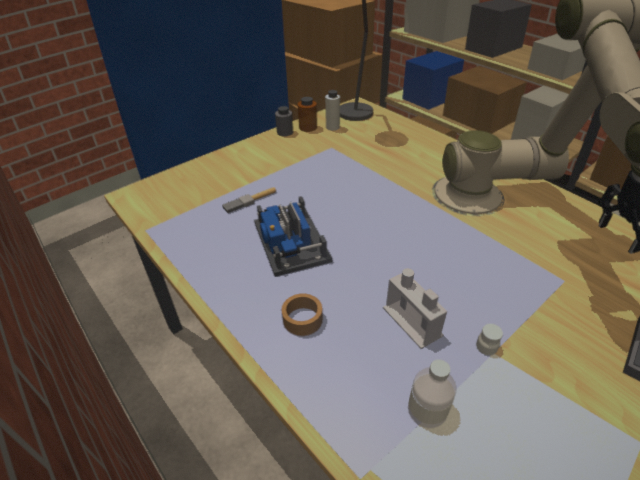

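View pics/top0.png

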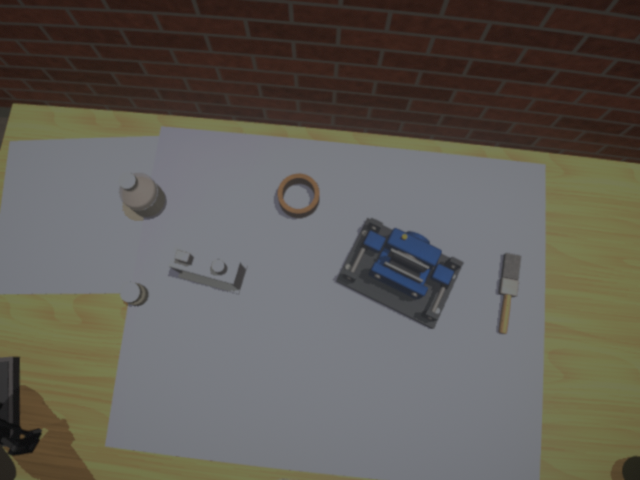

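View pics/wrist0.png

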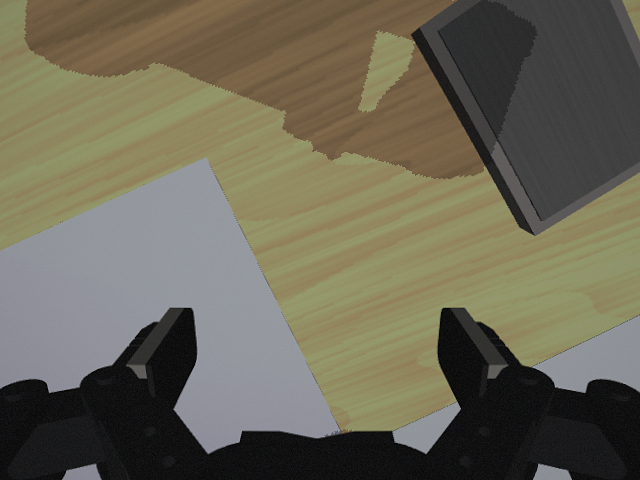

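The top view shows the rack near (207,270), with the square grip at about (183,257) and the round one at (218,267). The caliper is near (402,265). I'll zoom in to measure.

```bash
python3 - <<'E'
import cv2
im=cv2.imread("pics/top0.png")
a=cv2.resize(im[230:310,155:255],None,fx=8,fy=7.5,interpolation=cv2.INTER_CUBIC)
b=cv2.resize(im[210:330,330:470],None,fx=5.7,fy=5,interpolation=cv2.INTER_CUBIC)
cv2.imwrite("pics/a.png",cv2.convertScaleAbs(cv2.resize(im[230:310,155:255],(800,600)if 0 else (750,600),interpolation=cv2.INTER_CUBIC),alpha=1.3))
cv2.imwrite("pics/b.png",cv2.convertScaleAbs(cv2.resize(im[210:330,330:470],(700,600),interpolation=cv2.INTER_CUBIC),alpha=1.3))
im=cv2.imread("pics/scene0.png")
cv2.imwrite("pics/c.png",cv2.convertScaleAbs(cv2.resize(im[260:350,370:470],(660,594),interpolation=cv2.INTER_CUBIC),alpha=1.3))
E
```

```text
(no output)
```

View pics/a.png

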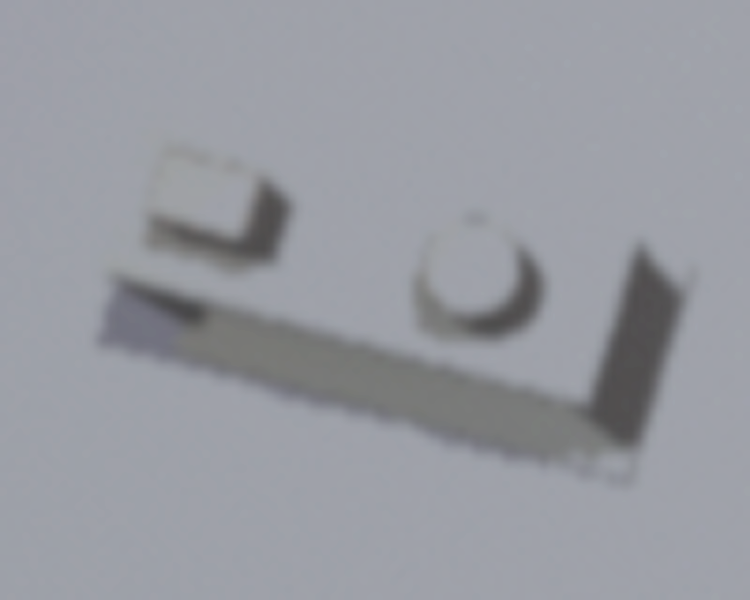

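View pics/b.png

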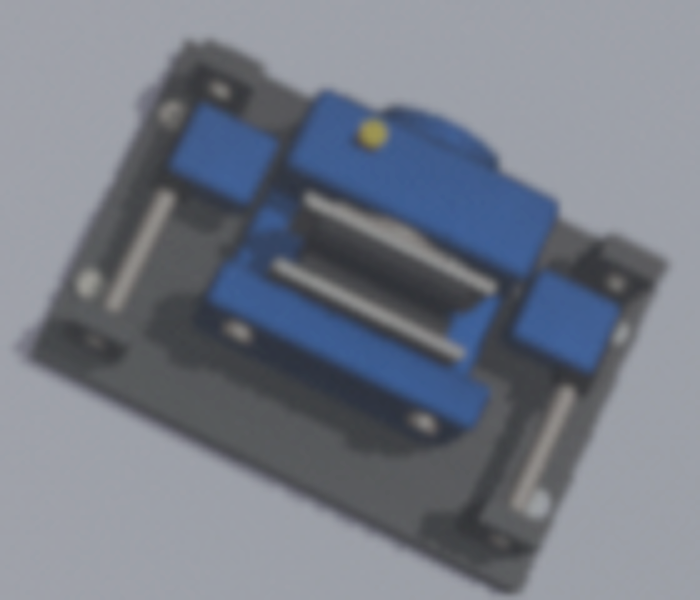

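View pics/c.png

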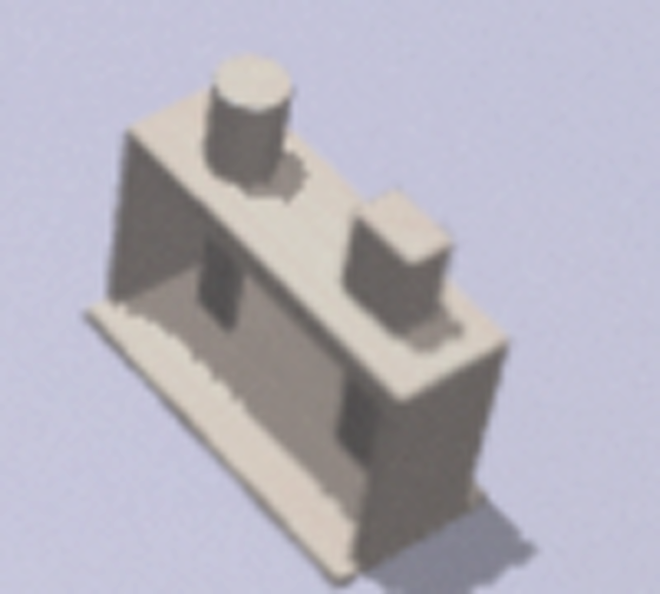

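```bash
cat > h.py <<'E'
import cv2, numpy as np
from rig import status, imaging
np.set_printoptions(precision=4,suppress=True)
def cam(n,s=None):
    m=imaging.camera_model(n);K=np.array(m["K"]);D=np.array(m["distortion"])
    if n!="wrist": return K,D,np.array(m["position"]),np.array(m["rotation"])
    T=np.array(m["tool_from_camera"]);R=np.array(s["tool_rot"]);p=np.array(s["position"])
    return K,D,p+R@T[:3,3],R@T[:3,:3]
def ray(c,uv):
    K,D,p,R=c; q=cv2.undistortPoints(np.array(uv,float).reshape(-1,1,2),K,D).reshape(-1,2)
    return p,(R@np.c_[q,np.ones(len(q))].T).T
def onz(c,uv,z):
    p,d=ray(c,uv); return p+d*((z-p[2])/d[:,2])[:,None]
def proj(c,P):
    K,D,p,R=c; return cv2.projectPoints(np.array(P,float).reshape(-1,3),cv2.Rodrigues(R.T)[0],-R.T@p,K,D)[0].reshape(-1,2)
E
python3 - <<'E'
from h import *
c=cam("top")
a=lambda u,v:(155+(u+.5)/7.5-.5,230+(v+.5)/7.5-.5)
b=lambda u,v:(330+(u+.5)/5-.5,210+(v+.5)/5-.5)
g=onz(c,[a(203,192),a(473,268)],.14);print("g top,s",g)
d=g[1]-g[0];print(np.linalg.norm(d),np.degrees(np.arctan2(d[1],d[0])))
cs=onz(c,[a(165,147),a(258,178),a(246,240),a(150,215)],.14);print("corners",cs)
p=onz(c,[b(278,262),b(466,355),b(305,196),b(494,290)],.113);print("pads z.113",p)
for i in(0,2):
  d=p[i+1]-p[i];print(np.linalg.norm(d),np.degrees(np.arctan2(d[1],d[0])),(p[i]+p[i+1])/2)
print("mid",p.mean(0))
q=onz(c,[b(190,40),b(665,265),b(515,590),b(25,355)],.0);print("plate",q,q.mean(0))
s=cam("scene");f=lambda u,v:(370+(u+.5)/6.6-.5,260+(v+.5)/6.6-.5)
print("scene g", onz(s,[f(402,228),f(254,82)],.14))
E
```

```text
g top,s [[0.5698 0.2785 0.14  ]
 [0.5563 0.1993 0.14  ]]
0.08033020463638149 -99.68756691665483
corners [[0.5815 0.2914 0.14  ]
 [0.5754 0.2636 0.14  ]
 [0.5575 0.2642 0.14  ]
 [0.5618 0.2925 0.14  ]]
pads z.113 [[ 0.6047 -0.152   0.113 ]
 [ 0.5727 -0.2352  0.113 ]
 [ 0.6348 -0.1615  0.113 ]
 [ 0.602  -0.2456  0.113 ]]
0.08917808800787608 -111.09199033682232 [ 0.5887 -0.1936  0.113 ]
0.0902719809654537 -111.33008707088987 [ 0.6184 -0.2035  0.113 ]
mid [ 0.6036 -0.1985  0.113 ]
plate [[ 0.7319 -0.1149  0.    ]
 [ 0.6447 -0.3502  0.    ]
 [ 0.4841 -0.287   0.    ]
 [ 0.5707 -0.0501  0.    ]] [ 0.6079 -0.2006  0.    ]
scene g [[0.5733 0.2808 0.14  ]
 [0.5587 0.2018 0.14  ]]
```

{"fn": "jog_arm", "kwargs": {"rows": [{"dx": 2.8, "dy": -0.8, "dz": -0.47}, {"dx": 2.8, "dy": -0.8, "dz": -0.47}, {"dx": 2.8, "dy": -0.8, "dz": -0.47}, {"dx": 2.8, "dy": -0.8, "dz": -0.47}, {"dx": 2.8, "dy": -0.8, "dz": -0.47}]}}

```text
invalid input at $.rows[0]: expected keys hand, dx, dy, dz, ax, ay, az
```

{"fn": "jog_arm", "kwargs": {"rows": [{"dx": 2.8, "dy": -0.5, "dz": -0.47}, {"dx": 2.8, "dy": -0.5, "dz": -0.47}, {"dx": 2.8, "dy": -0.5, "dz": -0.47}, {"dx": 2.8, "dy": 0, "dz": -0.47}, {"dx": 2.8, "dy": 0, "dz": -0.47}]}}

```text
invalid input at $.rows[0]: expected keys hand, dx, dy, dz, ax, ay, az
```

{"fn": "jog_arm", "kwargs": {"rows": [{"dx": 2.8, "dy": 0, "dz": -0.47}, {"dx": 2.8, "dy": 0, "dz": -0.47}, {"dx": 2.8, "dy": 0, "dz": -0.47}, {"dx": 2.8, "dy": 0, "dz": -0.47}, {"dx": 2.5, "dy": 0, "dz": -0.47}]}}

```text
invalid input at $.rows[0]: expected keys hand, dx, dy, dz, ax, ay, az
```

{"fn": "jog_arm", "kwargs": {"rows": [{"ay": 7}, {"ay": 7}, {"ay": 7}, {"ay": 7}, {"ay": 7}]}}

```text
invalid input at $.rows[0]: expected keys hand, dx, dy, dz, ax, ay, az
```

{"fn": "jog_arm", "kwargs": {"rows": [{"ay": 7}, {"ay": 7}, {"ay": 7}, {"ay": 7}, {"ay": 7}]}}

```text
invalid input at $.rows[0]: expected keys hand, dx, dy, dz, ax, ay, az
```

{"fn": "jog_arm", "kwargs": {"rows": [{"ay": 6.8}, {"ay": 0}, {"ay": 0}, {"ay": 0}, {"ay": 0}]}}

```text
invalid input at $.rows[0]: expected keys hand, dx, dy, dz, ax, ay, az
```

All keys are required, so nothing moved. I'll resend with full rows.

{"fn": "jog_arm", "kwargs": {"rows": [{"hand": 1, "dx": 2.8, "dy": -0.8, "dz": -0.47, "ax": 0, "ay": 0, "az": 0}, {"hand": 1, "dx": 2.8, "dy": -0.8, "dz": -0.47, "ax": 0, "ay": 0, "az": 0}, {"hand": 1, "dx": 2.8, "dy": -0.8, "dz": -0.47, "ax": 0, "ay": 0, "az": 0}, {"hand": 1, "dx": 2.8, "dy": -0.8, "dz": -0.47, "ax": 0, "ay": 0, "az": 0}, {"hand": 1, "dx": 2.8, "dy": -0.8, "dz": -0.47, "ax": 0, "ay": 0, "az": 0}]}}

```text
time_s: 0.57
position: [0.3343, 0.4299, 0.2334]
tool_rot: [[0.922, -0.0, 0.388], [-0.388, -0.0, 0.922], [-0.0, -1.0, -0.0]]
ft_force: [0.7, 1.0, -0.3]
grip_width: 0.0851
```

{"fn": "jog_arm", "kwargs": {"rows": [{"hand": 1, "dx": 2.8, "dy": -0.5, "dz": -0.47, "ax": 0, "ay": 0, "az": 0}, {"hand": 1, "dx": 2.8, "dy": -0.5, "dz": -0.47, "ax": 0, "ay": 0, "az": 0}, {"hand": 1, "dx": 2.8, "dy": -0.5, "dz": -0.47, "ax": 0, "ay": 0, "az": 0}, {"hand": 1, "dx": 2.8, "dy": 0, "dz": -0.47, "ax": 0, "ay": 0, "az": 0}, {"hand": 1, "dx": 2.8, "dy": 0, "dz": -0.47, "ax": 0, "ay": 0, "az": 0}]}}

```text
time_s: 0.98
position: [0.4544, 0.3539, 0.2483]
tool_rot: [[0.922, 0.0, 0.388], [-0.388, 0.0, 0.922], [0.0, -1.0, 0.0]]
ft_force: [-0.0, 0.5, -0.0]
grip_width: 0.0854
```

{"fn": "jog_arm", "kwargs": {"rows": [{"hand": 1, "dx": 2.8, "dy": 0, "dz": -0.47, "ax": 0, "ay": 0, "az": 0}, {"hand": 1, "dx": 2.8, "dy": 0, "dz": -0.47, "ax": 0, "ay": 0, "az": 0}, {"hand": 1, "dx": 2.8, "dy": 0, "dz": -0.47, "ax": 0, "ay": 0, "az": 0}, {"hand": 1, "dx": 2.8, "dy": 0, "dz": -0.47, "ax": 0, "ay": 0, "az": 0}, {"hand": 1, "dx": 2.5, "dy": 0, "dz": -0.47, "ax": 0, "ay": 0, "az": 0}]}}

```text
time_s: 1.4
position: [0.5717, 0.2787, 0.2477]
tool_rot: [[0.921, -0.001, 0.389], [-0.389, -0.0, 0.921], [-0.001, -1.0, -0.001]]
ft_force: [0.2, 0.9, -0.1]
grip_width: 0.0851
```

{"fn": "jog_arm", "kwargs": {"rows": [{"hand": 1, "dx": 0, "dy": 0, "dz": 0, "ax": 0, "ay": 7, "az": 0}, {"hand": 1, "dx": 0, "dy": 0, "dz": 0, "ax": 0, "ay": 7, "az": 0}, {"hand": 1, "dx": 0, "dy": 0, "dz": 0, "ax": 0, "ay": 7, "az": 0}, {"hand": 1, "dx": 0, "dy": 0, "dz": 0, "ax": 0, "ay": 7, "az": 0}, {"hand": 1, "dx": 0, "dy": 0, "dz": 0, "ax": 0, "ay": 7, "az": 0}]}}

```text
time_s: 1.82
position: [0.5704, 0.2798, 0.2478]
tool_rot: [[0.527, -0.001, 0.85], [-0.85, -0.0, 0.527], [-0.0, -1.0, -0.001]]
ft_force: [-0.7, -0.8, -0.3]
grip_width: 0.0854
```

{"fn": "jog_arm", "kwargs": {"rows": [{"hand": 1, "dx": 0, "dy": 0, "dz": 0, "ax": 0, "ay": 7, "az": 0}, {"hand": 1, "dx": 0, "dy": 0, "dz": 0, "ax": 0, "ay": 7, "az": 0}, {"hand": 1, "dx": 0, "dy": 0, "dz": 0, "ax": 0, "ay": 7, "az": 0}, {"hand": 1, "dx": 0, "dy": 0, "dz": 0, "ax": 0, "ay": 7, "az": 0}, {"hand": 1, "dx": 0, "dy": 0, "dz": 0, "ax": 0, "ay": 7, "az": 0}]}}

```text
time_s: 2.23
position: [0.5703, 0.2799, 0.2478]
tool_rot: [[-0.056, -0.001, 0.998], [-0.998, -0.0, -0.056], [0.0, -1.0, -0.001]]
ft_force: [0.3, 0.4, 0.2]
grip_width: 0.0856
```

{"fn": "jog_arm", "kwargs": {"rows": [{"hand": 1, "dx": 0, "dy": 0, "dz": 0, "ax": 0, "ay": 6.8, "az": 0}, {"hand": 1, "dx": 0, "dy": 0, "dz": 0, "ax": 0, "ay": 0, "az": 0}, {"hand": 1, "dx": 0, "dy": 0, "dz": 0, "ax": 0, "ay": 0, "az": 0}, {"hand": 1, "dx": 0, "dy": 0, "dz": 0, "ax": 0, "ay": 0, "az": 0}, {"hand": 1, "dx": 0, "dy": 0, "dz": 0, "ax": 0, "ay": 0, "az": 0}]}}

```text
time_s: 2.65
position: [0.5704, 0.2799, 0.2481]
tool_rot: [[-0.165, -0.0, 0.986], [-0.986, -0.0, -0.165], [0.0, -1.0, -0.0]]
ft_force: [0.3, 0.0, 0.2]
grip_width: 0.0855
```

```bash
python3 - <<'E'
from h import *
s=status.observe();R=np.array(s["tool_rot"]);print(s["time_s"],np.array(s["position"]),R,np.degrees(np.arctan2(R[1,2],R[0,2])))
im=imaging.get_image("wrist");cv2.imwrite("pics/w1.png",im[:,:,::-1])
E
```

```text
2.65 [0.5704 0.2799 0.2481] [[-0.1652 -0.0002  0.9863]
 [-0.9863 -0.0001 -0.1652]
 [ 0.0001 -1.     -0.0002]] -9.509634030412442
```

View pics/w1.png

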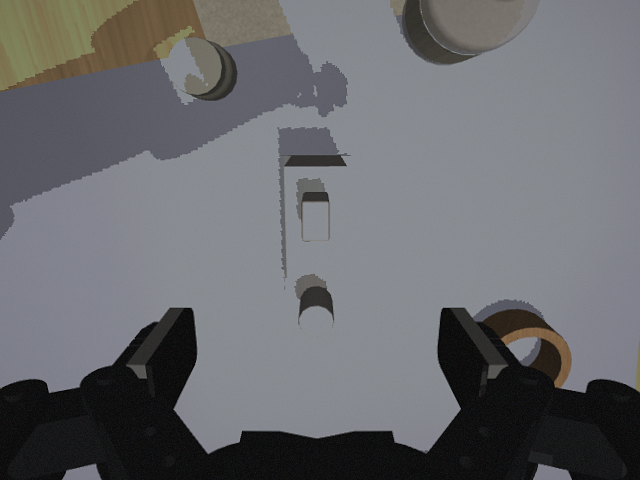

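The wrist view shows the rectangular grip's top at columns 302–329 and rows 202–240, square to the picture. The round grip is at about (316,315).

```bash
python3 - <<'E'
from h import *
im=cv2.imread("pics/w1.png")
cv2.imwrite("pics/w1z.png",cv2.resize(im[180:340,270:360],(338,600),interpolation=cv2.INTER_CUBIC))
s=status.observe();c=cam("wrist",s);R=np.array(s["tool_rot"]);p=np.array(s["position"])
P=onz(c,[(302,202),(329,202),(329,240),(302,240),(315.5,221),(316,312)],.14)
print(P);print("tool coords cm",(P-p)@R*100)
E
```

```text
[[0.5623 0.2946 0.14  ]
 [0.5813 0.2914 0.14  ]
 [0.5768 0.2635 0.14  ]
 [0.5574 0.2668 0.14  ]
 [0.5695 0.2793 0.14  ]
 [0.5578 0.2079 0.14  ]]
tool coords cm [[-1.3157 10.8149 -1.0424]
 [-1.316  10.8147  0.8798]
 [ 1.5074 10.8149  0.9032]
 [ 1.508  10.8152 -1.0705]
 [ 0.0774 10.8149 -0.0824]
 [ 7.3053 10.8156 -0.0501]]
```

View pics/w1z.png

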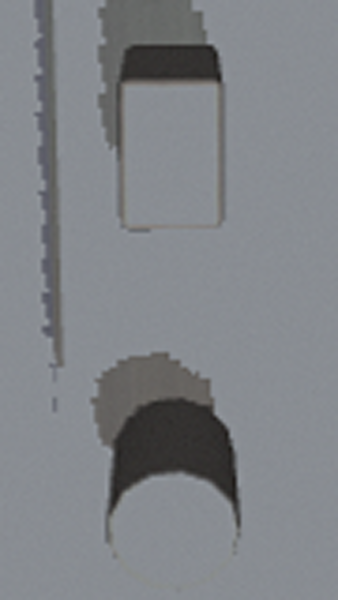

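{"fn": "jog_arm", "kwargs": {"rows": [{"hand": 1, "dx": 0.1, "dy": 3, "dz": -0.07, "ax": 0, "ay": 0, "az": 0}, {"hand": 1, "dx": 0, "dy": 3, "dz": 0, "ax": 0, "ay": 0, "az": 0}, {"hand": 1, "dx": 0, "dy": 3, "dz": 0, "ax": 0, "ay": 0, "az": 0}, {"hand": 1, "dx": 0, "dy": 2, "dz": 0, "ax": 0, "ay": 0, "az": 0}, {"hand": 1, "dx": 0, "dy": 1, "dz": 0, "ax": 0, "ay": 0, "az": 0}]}}

```text
time_s: 3.12
position: [0.5684, 0.2787, 0.1252]
tool_rot: [[-0.166, -0.004, 0.986], [-0.986, -0.001, -0.166], [0.002, -1.0, -0.004]]
ft_force: [-0.0, 0.1, -0.6]
grip_width: 0.0853
```

{"fn": "jog_arm", "kwargs": {"rows": [{"hand": 0.6, "dx": 0, "dy": 1, "dz": 0, "ax": 0, "ay": 0, "az": 0}, {"hand": 0.5, "dx": 0, "dy": 0.8, "dz": 0, "ax": 0, "ay": 0, "az": 0}, {"hand": 0.5, "dx": 0, "dy": 0.4, "dz": 0, "ax": 0, "ay": 0, "az": 0}, {"hand": 0.5, "dx": 0, "dy": 0, "dz": 0, "ax": 0, "ay": 0, "az": 0}, {"hand": 0.5, "dx": 0, "dy": 0, "dz": 0, "ax": 0, "ay": 0, "az": 0}]}}

```text
time_s: 3.53
position: [0.57, 0.2792, 0.107]
tool_rot: [[-0.168, 0.001, 0.986], [-0.986, 0.0, -0.168], [-0.001, -1.0, 0.001]]
ft_force: [0.2, 0.4, 0.2]
grip_width: 0.0429
```

```bash
python3 - <<'E'
from h import *
s=status.observe();print(s["time_s"],np.array(s["position"]),s["grip_width"])
im=imaging.get_image("wrist");cv2.imwrite("pics/w2.png",im[:,:,::-1])
E
```

```text
3.5333 [0.57   0.2792 0.107 ] 0.04294082349425139
```

View pics/w2.png

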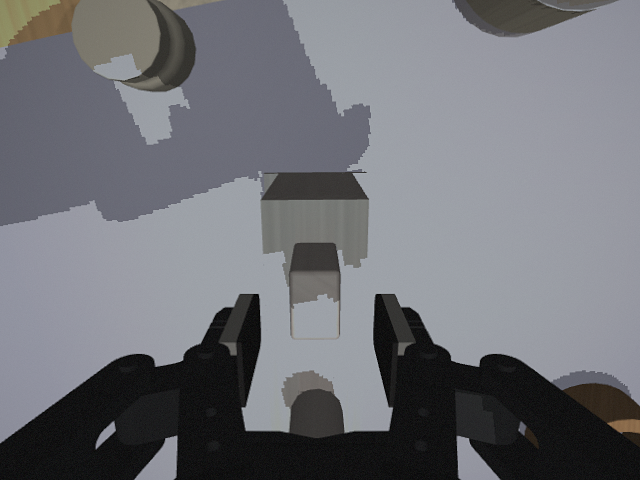

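The open fingers straddle the grip: finger midline at about column 317, grip at about 315. Now I'll close.

{"fn": "jog_arm", "kwargs": {"rows": [{"hand": 0.35, "dx": 0, "dy": 0, "dz": 0, "ax": 0, "ay": 0, "az": 0}, {"hand": 0.25, "dx": 0, "dy": 0, "dz": 0, "ax": 0, "ay": 0, "az": 0}, {"hand": 0, "dx": 0, "dy": 0, "dz": 0, "ax": 0, "ay": 0, "az": 0}, {"hand": 0, "dx": 0, "dy": 0, "dz": 0, "ax": 0, "ay": 0, "az": 0}, {"hand": 0, "dx": 0, "dy": 0, "dz": 0, "ax": 0, "ay": 0, "az": 0}], "newtons": 70}}

```text
time_s: 4.0
position: [0.5696, 0.2791, 0.1063]
tool_rot: [[-0.168, 0.0, 0.986], [-0.986, 0.0, -0.168], [-0.0, -1.0, 0.0]]
ft_force: [0.0, -1.0, 0.0]
grip_width: -0.0001
```

{"fn": "jog_arm", "kwargs": {"rows": [{"hand": 0, "dx": 0, "dy": 0, "dz": 0, "ax": 0, "ay": 0, "az": 0}, {"hand": 0, "dx": 0, "dy": 0, "dz": 0, "ax": 0, "ay": 0, "az": 0}, {"hand": 0, "dx": 0, "dy": -0.5, "dz": 0, "ax": 0, "ay": 0, "az": 0}, {"hand": 0, "dx": 0, "dy": -0.8, "dz": 0, "ax": 0, "ay": 0, "az": 0}, {"hand": 0, "dx": 0, "dy": -1.2, "dz": 0, "ax": 0, "ay": 0, "az": 0}]}}

```text
time_s: 4.42
position: [0.5693, 0.279, 0.1314]
tool_rot: [[-0.168, -0.001, 0.986], [-0.986, -0.0, -0.168], [0.001, -1.0, -0.001]]
ft_force: [0.1, 0.2, -0.3]
grip_width: 0.0002
```

The opening reads 0, so the grasp may have missed. I'll look before moving on.

```bash
python3 - <<'E'
from h import *
s=status.observe();print(s["time_s"],np.array(s["position"]),s["grip_width"])
im=imaging.get_image("wrist");cv2.imwrite("pics/w3.png",im[:,:,::-1])
im=imaging.get_image("scene");cv2.imwrite("pics/s3.png",cv2.resize(im[180:380,340:600,::-1],(780,600)))
E
```

```text
4.4167 [0.5693 0.279  0.1314] 0.00022540006690501333
```

View pics/w3.png

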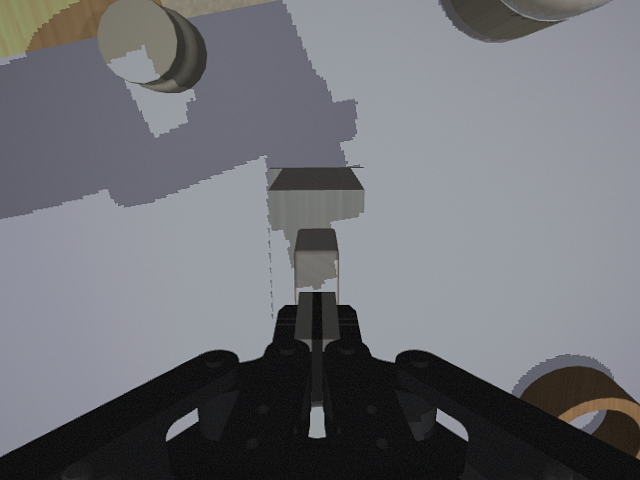

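View pics/s3.png

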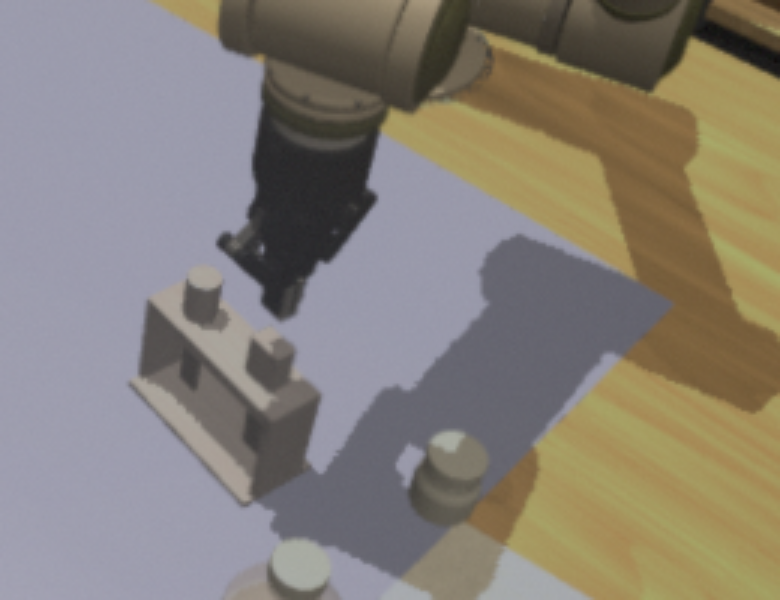

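```bash
python3 - <<'E'
from h import *
s=status.observe();p=np.array(s["position"])
R=np.array(s["tool_rot"])
g=p-R[:,1]*.019
for n in("scene","top","wrist"):
    print(n,proj(cam(n,s),[p,g]), proj(cam(n,s),[[.5693,.2787,.14]]))
u=proj(cam("scene"),[p,g]);print((u-[340,180])*3)
im=imaging.get_image("top");cv2.imwrite("pics/t3.png",cv2.resize(im[180:340,100:310,::-1],(788,600)))
print((proj(cam("top"),[p,g])-[100,180])*3.75)
E
```

```text
scene [[430.3842 295.0841]
 [431.6748 289.2008]] [[430.9376 292.7046]]
top [[182.0235 255.318 ]
 [179.6816 253.5668]] [[181.5018 255.4048]]
wrist [[316.3668 275.1462]
 [316.2868 291.5358]] [[313.7263 282.048 ]]
[[271.1527 345.2523]
 [275.0243 327.6025]]
[[307.5879 282.4424]
 [298.8062 275.8757]]
```

View pics/t3.png

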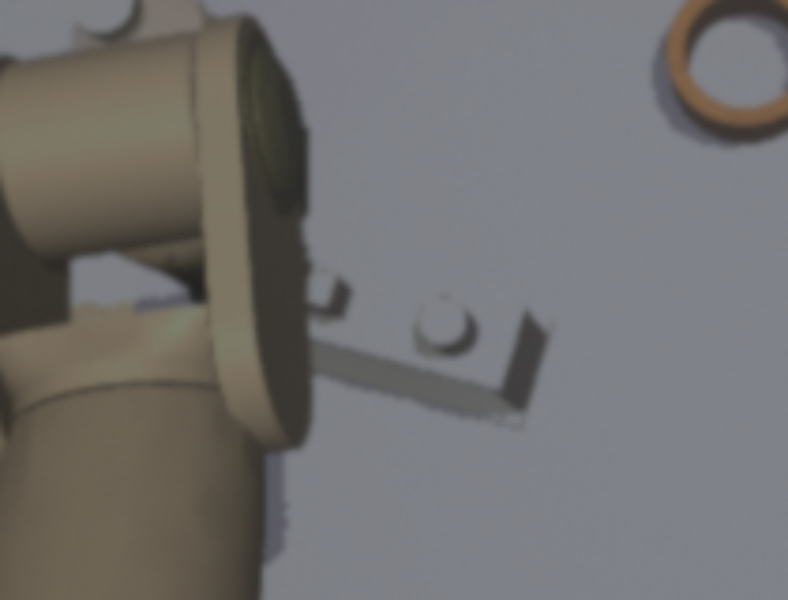

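```bash
python3 - <<'E'
from h import *
s=status.observe();p=np.array(s["position"]);R=np.array(s["tool_rot"])
im=imaging.get_image("scene")[:,:,::-1];x0,y0=390,240
z=cv2.resize(im[y0:y0+75,x0:x0+100],(800,600),interpolation=cv2.INTER_NEAREST)
z=cv2.convertScaleAbs(z,alpha=1.6)
for d in(0,.019,.03,.04,.05):
    for sx in(-.011,.011):
        u=proj(cam("scene"),[p-R[:,1]*d+R[:,0]*sx])[0]
        cv2.circle(z,(int((u[0]-x0+.5)*8),int((u[1]-y0+.5)*8)),4,(0,0,255) if sx<0 else (0,255,0),-1)
cv2.imwrite("pics/s4.png",z)
E
```

```text
(no output)
```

View pics/s4.png

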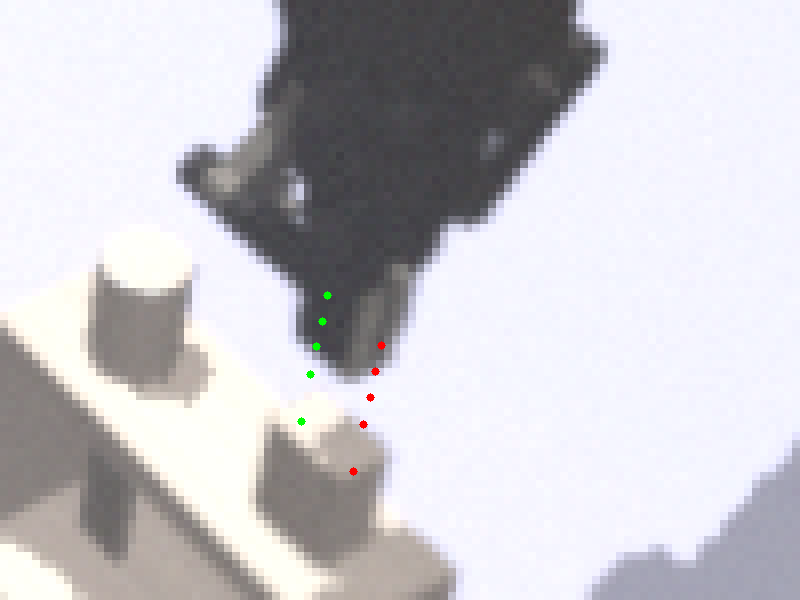

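Both views put the real fingertips about 35 mm behind the reported TCP. The shut fingers therefore passed above the grip, and the gauge is undisturbed. I'll reopen and descend further in small steps, watching the force.

{"fn": "jog_arm", "kwargs": {"rows": [{"hand": 0.55, "dx": 0, "dy": -0.5, "dz": 0, "ax": 0, "ay": 0, "az": 0}, {"hand": 0.55, "dx": 0, "dy": 0, "dz": 0, "ax": 0, "ay": 0, "az": 0}, {"hand": 0.55, "dx": 0, "dy": 0, "dz": 0, "ax": 0, "ay": 0, "az": 0}, {"hand": 0.55, "dx": 0, "dy": 0, "dz": 0, "ax": 0, "ay": 0, "az": 0}, {"hand": 0.55, "dx": -0.2, "dy": 1, "dz": 0, "ax": 0, "ay": 0, "az": 0}]}}

```text
time_s: 5.03
position: [0.5708, 0.2811, 0.1275]
tool_rot: [[-0.168, 0.003, 0.986], [-0.986, 0.001, -0.168], [-0.001, -1.0, 0.003]]
ft_force: [0.3, -0.8, 0.1]
grip_width: 0.047
```

{"fn": "jog_arm", "kwargs": {"rows": [{"hand": 0.55, "dx": 0, "dy": 1.5, "dz": 0, "ax": 0, "ay": 0, "az": 0}, {"hand": 0.55, "dx": 0, "dy": 1.5, "dz": 0, "ax": 0, "ay": 0, "az": 0}, {"hand": 0.55, "dx": 0, "dy": 0.8, "dz": 0, "ax": 0, "ay": 0, "az": 0}, {"hand": 0.55, "dx": 0, "dy": 0, "dz": 0, "ax": 0, "ay": 0, "az": 0}, {"hand": 0.55, "dx": 0, "dy": 0, "dz": 0, "ax": 0, "ay": 0, "az": 0}]}}

```text
time_s: 5.45
position: [0.5699, 0.2811, 0.0879]
tool_rot: [[-0.168, -0.001, 0.986], [-0.986, -0.0, -0.168], [0.0, -1.0, -0.001]]
ft_force: [1.0, 0.2, 1.5]
grip_width: 0.0466
```

```bash
python3 - <<'E'
from h import *
s=status.observe();print(s["time_s"],np.array(s["position"]),s["grip_width"],np.array(s["q"]))
im=imaging.get_image("wrist");cv2.imwrite("pics/w5.png",im[:,:,::-1])
im=imaging.get_image("scene")[:,:,::-1];x0,y0=380,240
z=cv2.convertScaleAbs(cv2.resize(im[y0:y0+90,x0:x0+120],(800,600),interpolation=cv2.INTER_CUBIC),alpha=1.5)
cv2.imwrite("pics/s5.png",z)
E
```

```text
5.45 [0.5699 0.2811 0.0879] 0.04655988953561394 [15.5963 35.2001 68.9199  0.001  75.9239 25.2445]
```

View pics/w5.png

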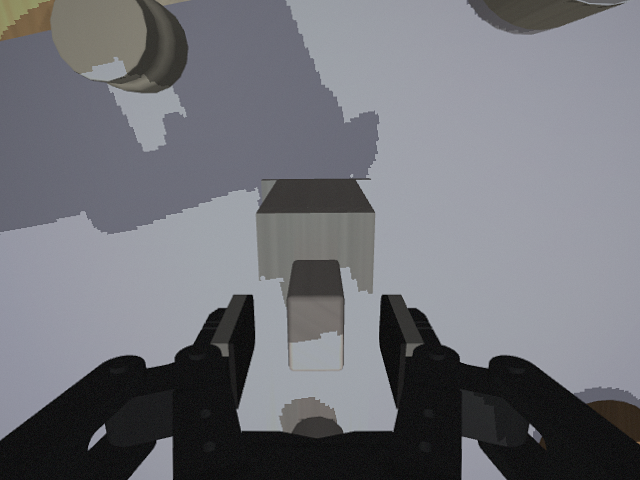

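View pics/s5.png

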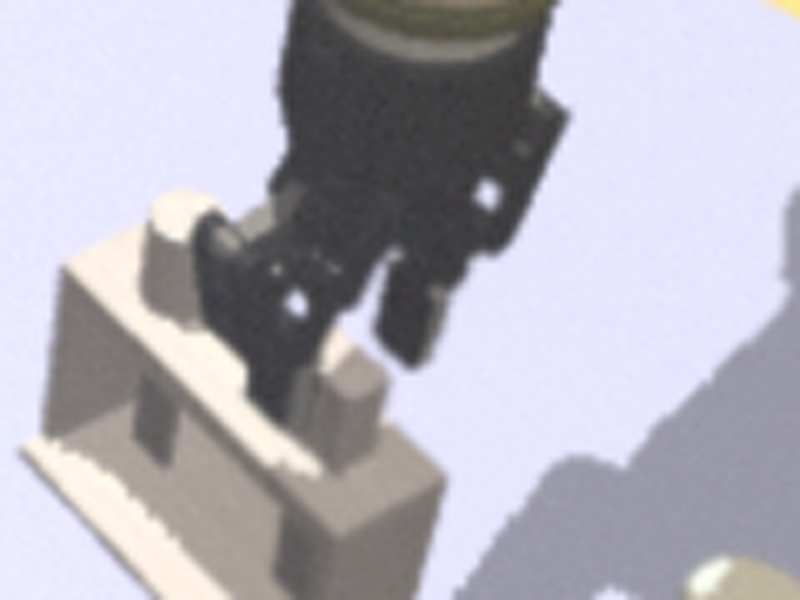

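The fingers straddle the grip with the tips still well above the rack plate. I'll go down another 18 mm, then close in stages.

{"fn": "jog_arm", "kwargs": {"rows": [{"hand": 0.55, "dx": 0, "dy": 0.8, "dz": 0, "ax": 0, "ay": 0, "az": 0}, {"hand": 0.5, "dx": 0, "dy": 0.5, "dz": 0, "ax": 0, "ay": 0, "az": 0}, {"hand": 0.45, "dx": 0, "dy": 0.3, "dz": 0, "ax": 0, "ay": 0, "az": 0}, {"hand": 0.4, "dx": 0, "dy": 0.2, "dz": 0, "ax": 0, "ay": 0, "az": 0}, {"hand": 0.35, "dx": 0, "dy": 0, "dz": 0, "ax": 0, "ay": 0, "az": 0}]}}

```text
time_s: 5.97
position: [0.5697, 0.281, 0.0697]
tool_rot: [[-0.168, -0.001, 0.986], [-0.986, -0.0, -0.168], [0.0, -1.0, -0.001]]
ft_force: [0.5, -0.1, -0.2]
grip_width: 0.0298
```

{"fn": "jog_arm", "kwargs": {"rows": [{"hand": 0.3, "dx": 0, "dy": 0, "dz": 0, "ax": 0, "ay": 0, "az": 0}, {"hand": 0.25, "dx": 0, "dy": 0, "dz": 0, "ax": 0, "ay": 0, "az": 0}, {"hand": 0, "dx": 0, "dy": 0, "dz": 0, "ax": 0, "ay": 0, "az": 0}, {"hand": 0, "dx": 0, "dy": 0, "dz": 0, "ax": 0, "ay": 0, "az": 0}, {"hand": 0, "dx": 0, "dy": 0, "dz": 0, "ax": 0, "ay": 0, "az": 0}], "newtons": 70}}

```text
time_s: 6.38
position: [0.5701, 0.2811, 0.0706]
tool_rot: [[-0.168, 0.001, 0.986], [-0.986, 0.0, -0.168], [-0.0, -1.0, 0.001]]
ft_force: [-0.1, -0.3, 2.8]
grip_width: 0.019
```

```bash
python3 - <<'E'
from h import *
s=status.observe();print(s["time_s"],np.array(s["position"]),s["grip_width"],np.array(s["ft_force"]),np.array(s["wrist_torque"]))
im=imaging.get_image("wrist");cv2.imwrite("pics/w6.png",im[:,:,::-1])
im=imaging.get_image("scene")[:,:,::-1];x0,y0=380,240
z=cv2.convertScaleAbs(cv2.resize(im[y0:y0+90,x0:x0+120],(800,600),interpolation=cv2.INTER_CUBIC),alpha=1.5)
cv2.imwrite("pics/s6.png",z)
E
```

```text
6.3833 [0.5701 0.2811 0.0706] 0.019013174298060608 [-0.0527 -0.2511  2.8389] [0.028  0.0335 0.0094]
```

View pics/w6.png

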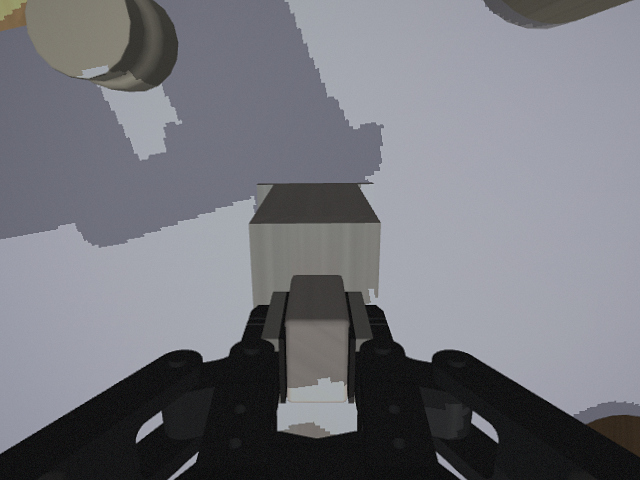

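View pics/s6.png

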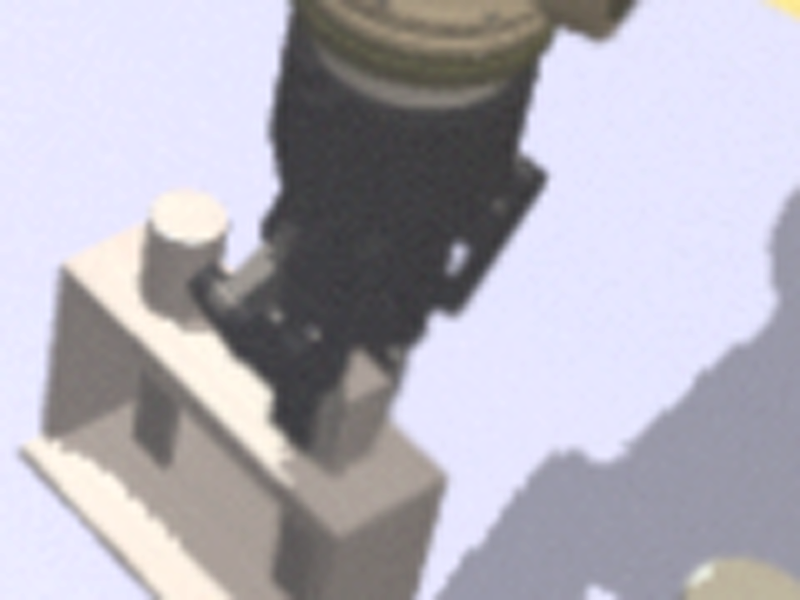

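The gauge is held, with the opening at 19 mm. I'll lift it straight up by 180 mm.

{"fn": "jog_arm", "kwargs": {"rows": [{"hand": 0, "dx": 0, "dy": 0, "dz": 0, "ax": 0, "ay": 0, "az": 0}, {"hand": 0, "dx": 0, "dy": -1, "dz": 0, "ax": 0, "ay": 0, "az": 0}, {"hand": 0, "dx": 0, "dy": -2, "dz": 0, "ax": 0, "ay": 0, "az": 0}, {"hand": 0, "dx": 0, "dy": -3, "dz": 0, "ax": 0, "ay": 0, "az": 0}, {"hand": 0, "dx": 0, "dy": -3, "dz": 0, "ax": 0, "ay": 0, "az": 0}]}}

```text
time_s: 6.9
position: [0.5692, 0.2808, 0.1608]
tool_rot: [[-0.168, -0.003, 0.986], [-0.986, -0.001, -0.168], [0.001, -1.0, -0.002]]
ft_force: [-0.5, 0.8, -1.5]
grip_width: 0.0191
```

{"fn": "jog_arm", "kwargs": {"rows": [{"hand": 0, "dx": 0, "dy": -3, "dz": 0, "ax": 0, "ay": 0, "az": 0}, {"hand": 0, "dx": 0, "dy": -3, "dz": 0, "ax": 0, "ay": 0, "az": 0}, {"hand": 0, "dx": 0, "dy": -2, "dz": 0, "ax": 0, "ay": 0, "az": 0}, {"hand": 0, "dx": 0, "dy": -1, "dz": 0, "ax": 0, "ay": 0, "az": 0}, {"hand": 0, "dx": 0, "dy": 0, "dz": 0, "ax": 0, "ay": 0, "az": 0}]}}

```text
time_s: 7.32
position: [0.5704, 0.2812, 0.2531]
tool_rot: [[-0.168, 0.004, 0.986], [-0.986, 0.001, -0.168], [-0.002, -1.0, 0.004]]
ft_force: [0.2, 1.1, -2.1]
grip_width: 0.0189
```

```bash
python3 - <<'E'
from h import *
s=status.observe();R=np.array(s["tool_rot"]);p=np.array(s["position"]);print(s["time_s"],p,s["grip_width"],np.array(s["ft_force"]),R)
im=imaging.get_image("wrist");cv2.imwrite("pics/w7.png",im[:,:,::-1])
im=imaging.get_image("scene")[:,:,::-1];cv2.imwrite("pics/s7.png",im)
print(proj(cam("scene"),[p]))
E
```

```text
7.3167 [0.5704 0.2812 0.2531] 0.018908627550992384 [ 0.2353  1.053  -2.1458] [[-0.1676  0.0043  0.9859]
 [-0.9859  0.0011 -0.1676]
 [-0.0018 -1.      0.004 ]]
[[439.6595 255.8807]]
```

View pics/w7.png

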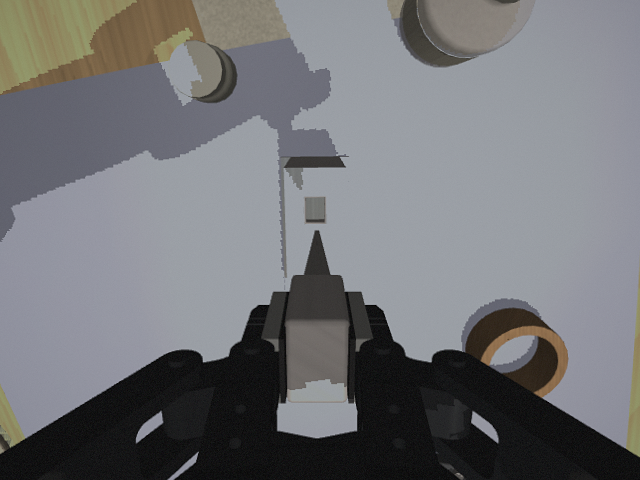

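View pics/s7.png

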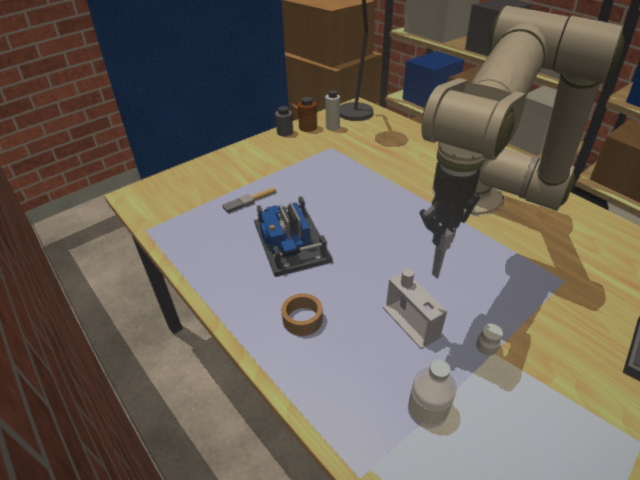

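The gauge hangs straight, with the blade tip in the wrist view near (317,231). The spare and rack are untouched. I'll carry it at height to above the caliper.

{"fn": "jog_arm", "kwargs": {"rows": [{"hand": 0, "dx": 1, "dy": 0, "dz": 0.24, "ax": 0, "ay": 0, "az": 0}, {"hand": 0, "dx": 2, "dy": 0, "dz": 0.48, "ax": 0, "ay": 0, "az": 0}, {"hand": 0, "dx": 3, "dy": 0, "dz": 0.73, "ax": 0, "ay": 0, "az": 0}, {"hand": 0, "dx": 3, "dy": 0, "dz": 0.73, "ax": 0, "ay": 0, "az": 0}, {"hand": 0, "dx": 3, "dy": 0, "dz": 0.73, "ax": 0, "ay": 0, "az": 0}]}}

```text
time_s: 7.83
position: [0.5779, 0.156, 0.2489]
tool_rot: [[-0.167, -0.003, 0.986], [-0.986, -0.0, -0.167], [0.001, -1.0, -0.003]]
ft_force: [0.8, -0.3, -2.1]
grip_width: 0.019
```

{"fn": "jog_arm", "kwargs": {"rows": [{"hand": 0, "dx": 3, "dy": 0, "dz": 0.73, "ax": 0, "ay": 0, "az": 0}, {"hand": 0, "dx": 3, "dy": 0, "dz": 0.73, "ax": 0, "ay": 0, "az": 0}, {"hand": 0, "dx": 3, "dy": 0, "dz": 0.73, "ax": 0, "ay": 0, "az": 0}, {"hand": 0, "dx": 3, "dy": 0, "dz": 0.73, "ax": 0, "ay": 0, "az": 0}, {"hand": 0, "dx": 3, "dy": 0, "dz": 0.73, "ax": 0, "ay": 0, "az": 0}]}}

```text
time_s: 8.25
position: [0.5885, 0.0017, 0.249]
tool_rot: [[-0.168, -0.003, 0.986], [-0.986, 0.0, -0.168], [0.0, -1.0, -0.003]]
ft_force: [1.0, -0.3, -1.8]
grip_width: 0.0193
```

{"fn": "jog_arm", "kwargs": {"rows": [{"hand": 0, "dx": 3, "dy": 0, "dz": 0.73, "ax": 0, "ay": 0, "az": 0}, {"hand": 0, "dx": 3, "dy": 0, "dz": 0.73, "ax": 0, "ay": 0, "az": 0}, {"hand": 0, "dx": 3, "dy": 0, "dz": 0.73, "ax": 0, "ay": 0, "az": 0}, {"hand": 0, "dx": 3, "dy": 0, "dz": 0.73, "ax": 0, "ay": 0, "az": 0}, {"hand": 0, "dx": 3, "dy": 0, "dz": 0.73, "ax": 0, "ay": 0, "az": 0}]}}

```text
time_s: 8.67
position: [0.5993, -0.1522, 0.2489]
tool_rot: [[-0.168, -0.002, 0.986], [-0.986, 0.001, -0.168], [-0.0, -1.0, -0.003]]
ft_force: [-0.3, -0.0, -1.4]
grip_width: 0.0188
```

{"fn": "jog_arm", "kwargs": {"rows": [{"hand": 0, "dx": 2.5, "dy": 0, "dz": 0.6, "ax": 0, "ay": 0, "az": 0}, {"hand": 0, "dx": 1.5, "dy": 0, "dz": 0.36, "ax": 0, "ay": 0, "az": 0}, {"hand": 0, "dx": 0.75, "dy": 0, "dz": 0.18, "ax": 0, "ay": 0, "az": 0}, {"hand": 0, "dx": 0, "dy": 0, "dz": 0, "ax": 0, "ay": 5.8, "az": 0}, {"hand": 0, "dx": 0, "dy": 0, "dz": 0, "ax": 0, "ay": 5.8, "az": 0}]}}

```text
time_s: 9.08
position: [0.6032, -0.1987, 0.2496]
tool_rot: [[-0.367, -0.001, 0.93], [-0.93, 0.001, -0.367], [-0.0, -1.0, -0.001]]
ft_force: [0.6, -0.3, -2.0]
grip_width: 0.0191
```

{"fn": "jog_arm", "kwargs": {"rows": [{"hand": 0, "dx": 0, "dy": 0, "dz": 0, "ax": 0, "ay": 0, "az": 0}, {"hand": 0, "dx": 0, "dy": 0, "dz": 0, "ax": 0, "ay": 0, "az": 0}, {"hand": 0, "dx": 0, "dy": 0, "dz": 0, "ax": 0, "ay": 0, "az": 0}, {"hand": 0, "dx": 0, "dy": 0, "dz": 0, "ax": 0, "ay": 0, "az": 0}, {"hand": 0, "dx": 0, "dy": 0, "dz": 0, "ax": 0, "ay": 0, "az": 0}]}}

```text
time_s: 9.5
position: [0.6035, -0.1986, 0.2502]
tool_rot: [[-0.361, -0.0, 0.933], [-0.933, 0.0, -0.361], [-0.0, -1.0, -0.0]]
ft_force: [0.6, 1.0, -1.5]
grip_width: 0.019
```

```bash
python3 - <<'E'
from h import *
s=status.observe();R=np.array(s["tool_rot"]);p=np.array(s["position"]);print(s["time_s"],p,s["grip_width"],np.array(s["ft_force"]),R,np.degrees(np.arctan2(R[1,2],R[0,2])))
im=imaging.get_image("wrist");cv2.imwrite("pics/w8.png",im[:,:,::-1])
im=imaging.get_image("scene")[:,:,::-1];cv2.imwrite("pics/s8.png",im)
cv2.imwrite("pics/w8z.png",cv2.convertScaleAbs(cv2.resize(cv2.imread("pics/w8.png")[150:285,227:407],(800,600),interpolation=cv2.INTER_CUBIC),alpha=1.3))
E
```

```text
9.5 [ 0.6035 -0.1986  0.2502] 0.018958622411522557 [ 0.5502  0.9579 -1.4529] [[-0.3609 -0.0001  0.9326]
 [-0.9326  0.0001 -0.3609]
 [-0.     -1.     -0.0001]] -21.15526828659217
```

View pics/w8.png

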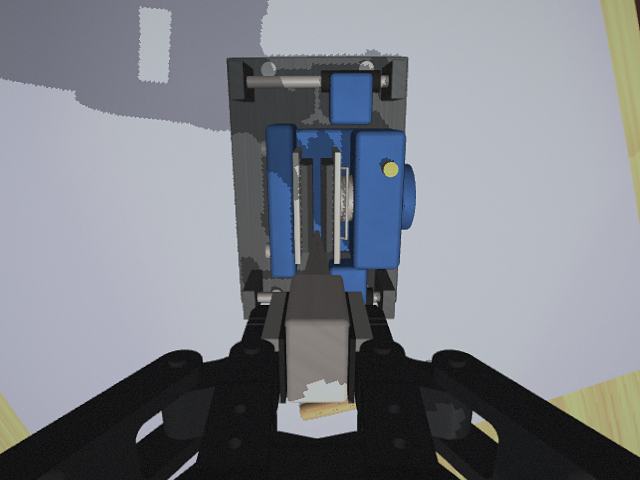

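View pics/w8z.png

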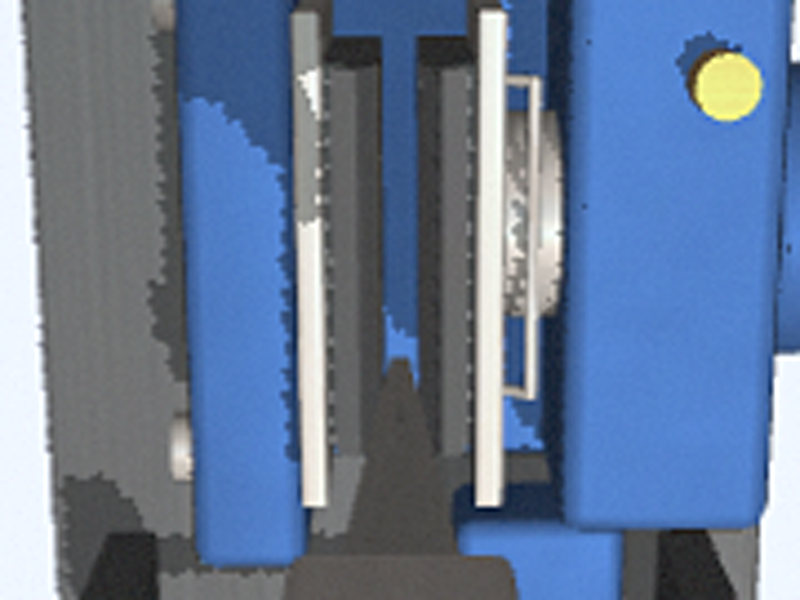

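View pics/s8.png

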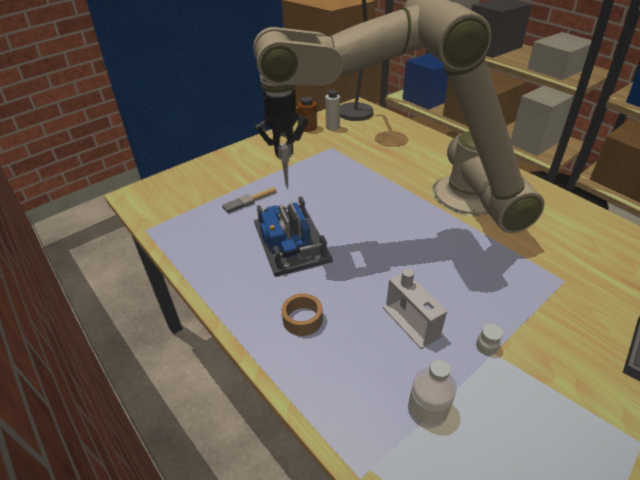

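The wrist view shows the gap running straight down the picture. In the zoom the face edges are at columns ≈382 and ≈417, and the tip is at (400,358). The pads span zoom rows ≈65 to ≈455. I'll convert these to tool coordinates.

```bash
python3 - <<'E'
from h import *
s=status.observe();R=np.array(s["tool_rot"]);p=np.array(s["position"]);c=cam("wrist",s)
f=lambda X,Y:(227+(X+.5)*180/800-.5,150+(Y+.5)*135/600-.5)
t=lambda P:(P-p)@R*1000
print("face edges mm",t(onz(c,[f(382,200),f(417,200),f(383,330),f(418,330)],.105)))
print("chamfer top",t(onz(c,[f(358,200),f(440,200)],.113)))
print("pad ends",t(onz(c,[f(345,65),f(345,455),f(455,65),f(455,455)],.113)))
print("backing",t(onz(c,[f(319,15),f(326,500),f(480,15),f(476,500)],.113)))
print("tip", t(onz(c,[f(400,358),f(388,370),f(414,370)],p[2]-.0556)))
print(proj(c,[p+R@np.array([x,.0556,0]) for x in(-.009,.009,-.007)]))
E
```

```text
face edges mm [[-11.694  145.2523  -3.2418]
 [-11.695  145.2525   3.051 ]
 [ 12.429  145.2529  -3.1264]
 [ 12.4274 145.253    3.294 ]]
chamfer top [[-13.1597 137.2522  -7.3617]
 [-13.1619 137.2525   7.0209]]
pad ends [[-36.6506 137.2516  -9.4482]
 [ 33.9243 137.2532 -10.0415]
 [-36.6522 137.2521   9.4626]
 [ 33.9179 137.2536  10.0418]]
backing [[-45.1246 137.2513 -13.8177]
 [ 42.6409 137.2533 -13.6123]
 [-45.1259 137.252   13.6624]
 [ 42.6313 137.2539  13.9781]]
tip [[-6.7518 55.5999  0.1123]
 [-5.0851 55.5999 -1.4955]
 [-5.086  55.5999  1.9877]]
[[316.4226 226.5032]
 [316.4295 255.2796]
 [316.4234 229.7594]]
```

The gap is ≈6.3 mm, with its centre within 0.3 mm of the blade in z and heading aligned. The pads' middle is 3 mm back along tool x. Contact is expected near tip z ≈ 0.075, which is TCP z ≈ 0.130. I'll lower to just above the pads.

{"fn": "jog_arm", "kwargs": {"rows": [{"hand": 0, "dx": -0.3, "dy": 1, "dz": 0, "ax": 0, "ay": 0, "az": 0}, {"hand": 0, "dx": 0, "dy": 2, "dz": 0, "ax": 0, "ay": 0, "az": 0}, {"hand": 0, "dx": 0, "dy": 2, "dz": 0, "ax": 0, "ay": 0, "az": 0}, {"hand": 0, "dx": 0, "dy": 1.5, "dz": 0, "ax": 0, "ay": 0, "az": 0}, {"hand": 0, "dx": 0, "dy": 0.8, "dz": 0, "ax": 0, "ay": 0, "az": 0}]}}

```text
time_s: 10.02
position: [0.6039, -0.1957, 0.1751]
tool_rot: [[-0.362, -0.003, 0.932], [-0.932, 0.001, -0.362], [-0.0, -1.0, -0.003]]
ft_force: [0.1, -0.2, -2.2]
grip_width: 0.0189
```

{"fn": "jog_arm", "kwargs": {"rows": [{"hand": 0, "dx": 0, "dy": 0, "dz": 0, "ax": 0, "ay": 0, "az": 0}, {"hand": 0, "dx": 0, "dy": 0, "dz": 0, "ax": 0, "ay": 0, "az": 0}, {"hand": 0, "dx": 0, "dy": 0, "dz": 0, "ax": 0, "ay": 0, "az": 0}, {"hand": 0, "dx": 0, "dy": 0, "dz": 0, "ax": 0, "ay": 0, "az": 0}, {"hand": 0, "dx": 0, "dy": 0, "dz": 0, "ax": 0, "ay": 0, "az": 0}]}}

```text
time_s: 10.43
position: [0.6048, -0.1962, 0.1781]
tool_rot: [[-0.362, 0.001, 0.932], [-0.932, -0.001, -0.362], [0.0, -1.0, 0.002]]
ft_force: [1.1, 0.1, -1.8]
grip_width: 0.0192
```

```bash
cat > look.py <<'E'
from h import *
import sys
k=sys.argv[1];r0,c0,h,w=map(int,sys.argv[2:6])
s=status.observe();R=np.array(s["tool_rot"]);p=np.array(s["position"]);print(s["time_s"],p,s["grip_width"],np.array(s["ft_force"]),np.degrees(np.arctan2(R[1,2],R[0,2])))
im=imaging.get_image("wrist")[:,:,::-1];f=600/h
cv2.imwrite(f"pics/{k}.png",cv2.convertScaleAbs(cv2.resize(im[r0:r0+h,c0:c0+w],(int(w*f),600),interpolation=cv2.INTER_CUBIC),alpha=1.4))
E
python3 look.py w9 165 240 120 160
```

```text
10.4333 [ 0.6048 -0.1962  0.1781] 0.019170584330749238 [ 1.1042  0.0938 -1.8057] -21.244743020598126
```

View pics/w9.png

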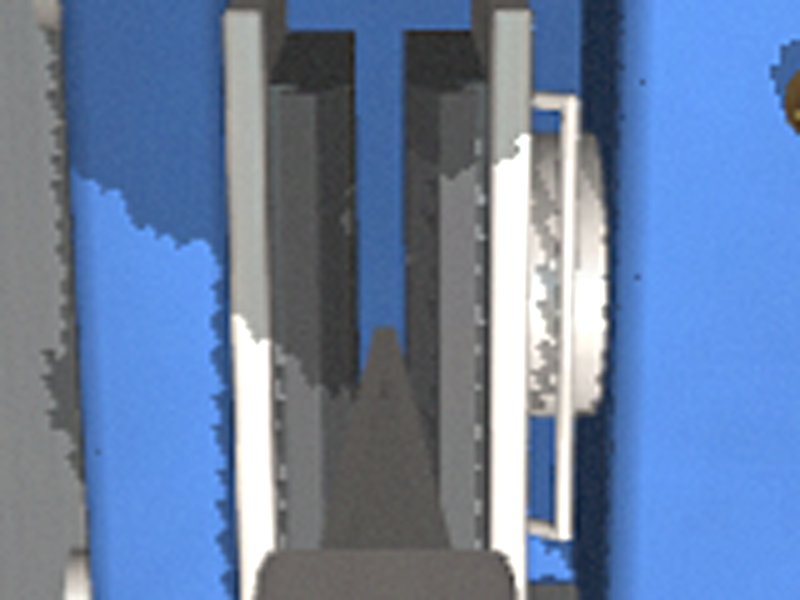

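The tip is at zoom column ≈385 and the gap middle at ≈379.5, so the tip sits about 0.6 mm to +z, well inside the lead-in. I'll correct by −0.05 cm and lower.

{"fn": "jog_arm", "kwargs": {"rows": [{"hand": 0, "dx": 0, "dy": 0.4, "dz": -0.05, "ax": 0, "ay": 0, "az": 0}, {"hand": 0, "dx": 0, "dy": 0.7, "dz": 0, "ax": 0, "ay": 0, "az": 0}, {"hand": 0, "dx": 0, "dy": 0.7, "dz": 0, "ax": 0, "ay": 0, "az": 0}, {"hand": 0, "dx": 0, "dy": 0.5, "dz": 0, "ax": 0, "ay": 0, "az": 0}, {"hand": 0, "dx": 0, "dy": 0.4, "dz": 0, "ax": 0, "ay": 0, "az": 0}]}}

```text
time_s: 10.9
position: [0.6038, -0.1957, 0.149]
tool_rot: [[-0.362, -0.001, 0.932], [-0.932, 0.001, -0.362], [-0.0, -1.0, -0.001]]
ft_force: [0.2, 0.8, -1.9]
grip_width: 0.0189
```

{"fn": "jog_arm", "kwargs": {"rows": [{"hand": 0, "dx": 0, "dy": 0, "dz": 0, "ax": 0, "ay": 0, "az": 0}, {"hand": 0, "dx": 0, "dy": 0, "dz": 0, "ax": 0, "ay": 0, "az": 0}, {"hand": 0, "dx": 0, "dy": 0, "dz": 0, "ax": 0, "ay": 0, "az": 0}, {"hand": 0, "dx": 0, "dy": 0, "dz": 0, "ax": 0, "ay": 0, "az": 0}, {"hand": 0, "dx": 0, "dy": 0, "dz": 0, "ax": 0, "ay": 0, "az": 0}]}}

```text
time_s: 11.32
position: [0.6042, -0.1959, 0.1505]
tool_rot: [[-0.362, 0.0, 0.932], [-0.932, -0.0, -0.362], [0.0, -1.0, 0.001]]
ft_force: [0.4, -0.9, -2.0]
grip_width: 0.0192
```

```bash
python3 look.py w10 165 240 120 160
```

```text
11.3167 [ 0.6042 -0.1959  0.1505] 0.019181786981103285 [ 0.4237 -0.8897 -1.9714] -21.245068454001196
```

View pics/w10.png

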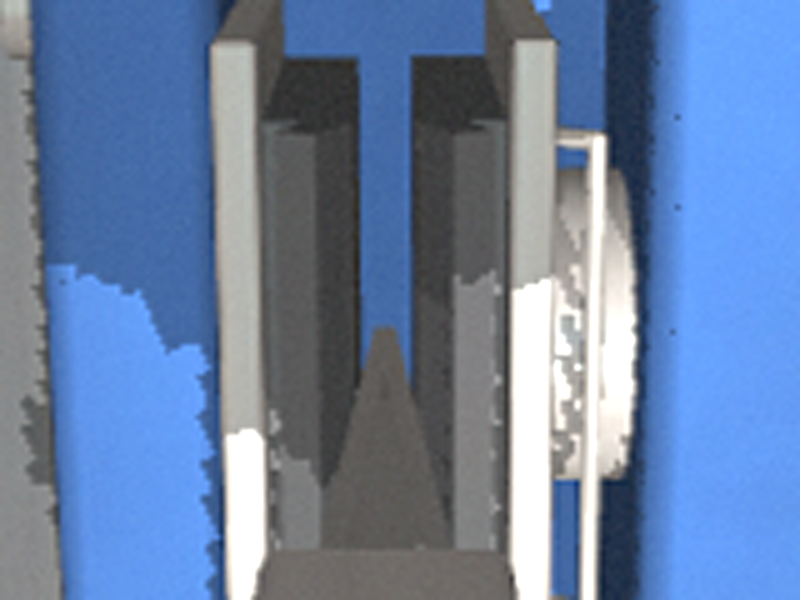

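The gap middle (384.5) matches the tip (385). I'm going down more slowly from here, watching the vertical force against its free-hanging baseline of about −1.9 N.

{"fn": "jog_arm", "kwargs": {"rows": [{"hand": 0, "dx": 0, "dy": 0.3, "dz": 0, "ax": 0, "ay": 0, "az": 0}, {"hand": 0, "dx": 0, "dy": 0.3, "dz": 0, "ax": 0, "ay": 0, "az": 0}, {"hand": 0, "dx": 0, "dy": 0.3, "dz": 0, "ax": 0, "ay": 0, "az": 0}, {"hand": 0, "dx": 0, "dy": 0.3, "dz": 0, "ax": 0, "ay": 0, "az": 0}, {"hand": 0, "dx": 0, "dy": 0.2, "dz": 0, "ax": 0, "ay": 0, "az": 0}]}}

```text
time_s: 11.78
position: [0.6039, -0.1958, 0.1356]
tool_rot: [[-0.362, -0.001, 0.932], [-0.932, 0.0, -0.362], [-0.0, -1.0, -0.001]]
ft_force: [-0.1, 1.0, -1.4]
grip_width: 0.0189
```

{"fn": "jog_arm", "kwargs": {"rows": [{"hand": 0, "dx": 0, "dy": 0.05, "dz": 0, "ax": 0, "ay": 0, "az": 0}, {"hand": 0, "dx": 0, "dy": 0.05, "dz": 0, "ax": 0, "ay": 0, "az": 0}, {"hand": 0, "dx": 0, "dy": 0.05, "dz": 0, "ax": 0, "ay": 0, "az": 0}, {"hand": 0, "dx": 0, "dy": 0.05, "dz": 0, "ax": 0, "ay": 0, "az": 0}, {"hand": 0, "dx": 0, "dy": 0.05, "dz": 0, "ax": 0, "ay": 0, "az": 0}]}}

```text
time_s: 12.2
position: [0.6041, -0.1959, 0.1338]
tool_rot: [[-0.362, 0.0, 0.932], [-0.932, -0.0, -0.362], [0.0, -1.0, 0.0]]
ft_force: [0.6, -0.3, -1.5]
grip_width: 0.0189
```

{"fn": "jog_arm", "kwargs": {"rows": [{"hand": 0, "dx": 0, "dy": 0.05, "dz": 0, "ax": 0, "ay": 0, "az": 0}, {"hand": 0, "dx": 0, "dy": 0.05, "dz": 0, "ax": 0, "ay": 0, "az": 0}, {"hand": 0, "dx": 0, "dy": 0.05, "dz": 0, "ax": 0, "ay": 0, "az": 0}, {"hand": 0, "dx": 0, "dy": 0.05, "dz": 0, "ax": 0, "ay": 0, "az": 0}, {"hand": 0, "dx": 0, "dy": 0.05, "dz": 0, "ax": 0, "ay": 0, "az": 0}]}}

```text
time_s: 12.62
position: [0.6041, -0.1959, 0.1312]
tool_rot: [[-0.362, 0.0, 0.932], [-0.932, 0.0, -0.362], [-0.0, -1.0, -0.0]]
ft_force: [0.5, 0.2, -1.4]
grip_width: 0.0191
```

{"fn": "jog_arm", "kwargs": {"rows": [{"hand": 0, "dx": 0, "dy": 0.05, "dz": 0, "ax": 0, "ay": 0, "az": 0}, {"hand": 0, "dx": 0, "dy": 0.05, "dz": 0, "ax": 0, "ay": 0, "az": 0}, {"hand": 0, "dx": 0, "dy": 0.05, "dz": 0, "ax": 0, "ay": 0, "az": 0}, {"hand": 0, "dx": 0, "dy": 0.05, "dz": 0, "ax": 0, "ay": 0, "az": 0}, {"hand": 0, "dx": 0, "dy": 0.05, "dz": 0, "ax": 0, "ay": 0, "az": 0}]}}

```text
time_s: 13.03
position: [0.6042, -0.196, 0.1287]
tool_rot: [[-0.362, 0.0, 0.932], [-0.932, -0.0, -0.362], [0.0, -1.0, 0.0]]
ft_force: [-0.0, -0.7, -1.5]
grip_width: 0.0188
```

```bash
python3 look.py w11 165 240 120 160
```

```text
13.0333 [ 0.6042 -0.196   0.1287] 0.01880502406352292 [-0.0138 -0.6808 -1.4719] -21.25095472383592
```

View pics/w11.png

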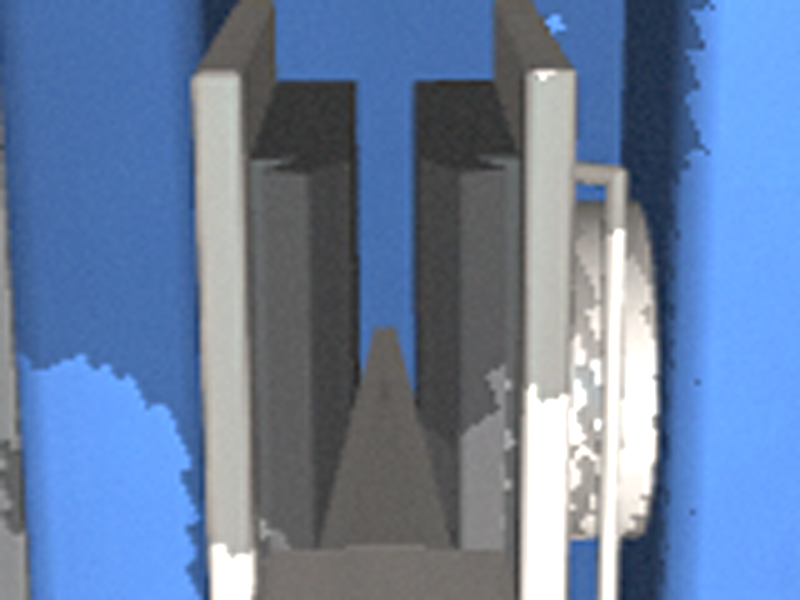

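No contact yet. Re-reading the pictures, the visible inner boundary is the lower edge of the faces. That makes the gap ≈7.2–7.4 mm, and contact should come near TCP z ≈ 0.123. Carrying on at the same slow pace.

{"fn": "jog_arm", "kwargs": {"rows": [{"hand": 0, "dx": 0, "dy": 0.05, "dz": 0, "ax": 0, "ay": 0, "az": 0}, {"hand": 0, "dx": 0, "dy": 0.05, "dz": 0, "ax": 0, "ay": 0, "az": 0}, {"hand": 0, "dx": 0, "dy": 0.05, "dz": 0, "ax": 0, "ay": 0, "az": 0}, {"hand": 0, "dx": 0, "dy": 0.05, "dz": 0, "ax": 0, "ay": 0, "az": 0}, {"hand": 0, "dx": 0, "dy": 0.05, "dz": 0, "ax": 0, "ay": 0, "az": 0}]}}

```text
time_s: 13.5
position: [0.6041, -0.1959, 0.1262]
tool_rot: [[-0.362, -0.0, 0.932], [-0.932, -0.0, -0.362], [0.0, -1.0, 0.0]]
ft_force: [0.9, 0.1, -1.7]
grip_width: 0.0191
```

{"fn": "jog_arm", "kwargs": {"rows": [{"hand": 0, "dx": 0, "dy": 0.05, "dz": 0, "ax": 0, "ay": 0, "az": 0}, {"hand": 0, "dx": 0, "dy": 0.05, "dz": 0, "ax": 0, "ay": 0, "az": 0}, {"hand": 0, "dx": 0, "dy": 0.05, "dz": 0, "ax": 0, "ay": 0, "az": 0}, {"hand": 0, "dx": 0, "dy": 0.05, "dz": 0, "ax": 0, "ay": 0, "az": 0}, {"hand": 0, "dx": 0, "dy": 0.05, "dz": 0, "ax": 0, "ay": 0, "az": 0}]}}

```text
time_s: 13.92
position: [0.6041, -0.1959, 0.1238]
tool_rot: [[-0.362, 0.0, 0.932], [-0.932, -0.0, -0.362], [0.0, -1.0, 0.0]]
ft_force: [-0.0, 0.5, -0.4]
grip_width: 0.0189
```

{"fn": "jog_arm", "kwargs": {"rows": [{"hand": 0, "dx": 0, "dy": 0.04, "dz": 0, "ax": 0, "ay": 0, "az": 0}, {"hand": 0, "dx": 0, "dy": 0.04, "dz": 0, "ax": 0, "ay": 0, "az": 0}, {"hand": 0, "dx": 0, "dy": 0.04, "dz": 0, "ax": 0, "ay": 0, "az": 0}, {"hand": 0, "dx": 0, "dy": 0.04, "dz": 0, "ax": 0, "ay": 0, "az": 0}, {"hand": 0, "dx": 0, "dy": 0.04, "dz": 0, "ax": 0, "ay": 0, "az": 0}]}}

```text
time_s: 14.33
position: [0.6042, -0.1959, 0.122]
tool_rot: [[-0.362, 0.0, 0.932], [-0.932, -0.0, -0.362], [0.0, -1.0, 0.0]]
ft_force: [-0.3, 0.4, 1.4]
grip_width: 0.0188
```

Drag is now ≈3 N above baseline, so the pads have begun to grip. I'll go a few millimetres further.

{"fn": "jog_arm", "kwargs": {"rows": [{"hand": 0, "dx": 0, "dy": 0.04, "dz": 0, "ax": 0, "ay": 0, "az": 0}, {"hand": 0, "dx": 0, "dy": 0.04, "dz": 0, "ax": 0, "ay": 0, "az": 0}, {"hand": 0, "dx": 0, "dy": 0.04, "dz": 0, "ax": 0, "ay": 0, "az": 0}, {"hand": 0, "dx": 0, "dy": 0.04, "dz": 0, "ax": 0, "ay": 0, "az": 0}, {"hand": 0, "dx": 0, "dy": 0.04, "dz": 0, "ax": 0, "ay": 0, "az": 0}]}}

```text
time_s: 14.75
position: [0.6043, -0.196, 0.1199]
tool_rot: [[-0.362, 0.001, 0.932], [-0.932, -0.0, -0.362], [0.0, -1.0, 0.001]]
ft_force: [0.9, -0.8, 3.4]
grip_width: 0.0189
```

{"fn": "jog_arm", "kwargs": {"rows": [{"hand": 0, "dx": 0, "dy": 0.04, "dz": 0, "ax": 0, "ay": 0, "az": 0}, {"hand": 0, "dx": 0, "dy": 0.04, "dz": 0, "ax": 0, "ay": 0, "az": 0}, {"hand": 0, "dx": 0, "dy": 0.04, "dz": 0, "ax": 0, "ay": 0, "az": 0}, {"hand": 0, "dx": 0, "dy": 0.04, "dz": 0, "ax": 0, "ay": 0, "az": 0}, {"hand": 0, "dx": 0, "dy": 0.04, "dz": 0, "ax": 0, "ay": 0, "az": 0}]}}

```text
time_s: 15.17
position: [0.6042, -0.1959, 0.1178]
tool_rot: [[-0.362, 0.0, 0.932], [-0.932, -0.0, -0.362], [0.0, -1.0, 0.0]]
ft_force: [0.3, -0.3, 2.9]
grip_width: 0.019
```

```bash
python3 look.py w12 165 240 120 160
```

```text
15.1667 [ 0.6042 -0.1959  0.1178] 0.01897153635374402 [ 0.3221 -0.273   2.8897] -21.246354993492325
```

View pics/w12.png

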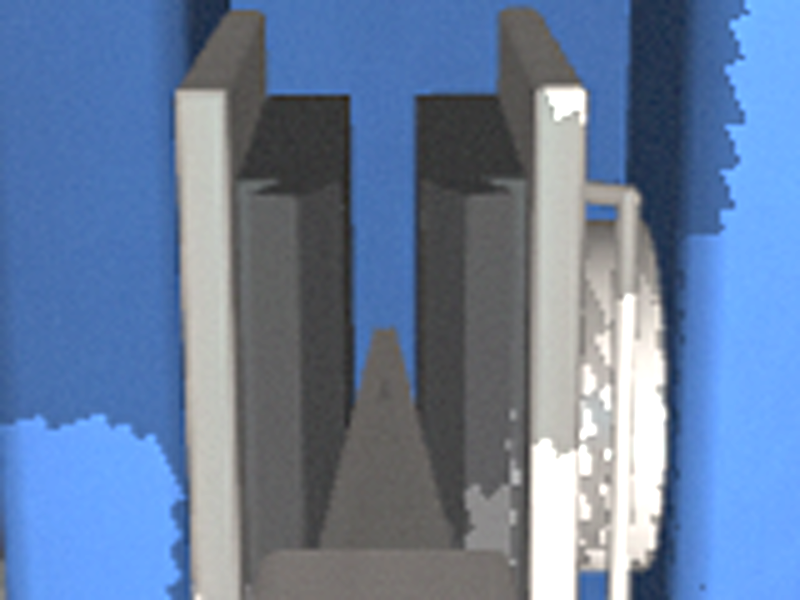

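The picture shows both pads against the blade, with the gap grown from ≈7.3 to ≈7.8 mm, and the tip's place in the picture unchanged, so there's no slip. I'll go another 2 mm to be surely snug, then hold.

{"fn": "jog_arm", "kwargs": {"rows": [{"hand": 0, "dx": 0, "dy": 0.04, "dz": 0, "ax": 0, "ay": 0, "az": 0}, {"hand": 0, "dx": 0, "dy": 0.04, "dz": 0, "ax": 0, "ay": 0, "az": 0}, {"hand": 0, "dx": 0, "dy": 0.04, "dz": 0, "ax": 0, "ay": 0, "az": 0}, {"hand": 0, "dx": 0, "dy": 0.04, "dz": 0, "ax": 0, "ay": 0, "az": 0}, {"hand": 0, "dx": 0, "dy": 0.04, "dz": 0, "ax": 0, "ay": 0, "az": 0}]}}

```text
time_s: 15.63
position: [0.6041, -0.1959, 0.1157]
tool_rot: [[-0.362, 0.0, 0.932], [-0.932, -0.0, -0.362], [0.0, -1.0, 0.0]]
ft_force: [0.1, 0.3, 3.7]
grip_width: 0.0189
```

{"fn": "jog_arm", "kwargs": {"rows": [{"hand": 0, "dx": 0, "dy": 0, "dz": 0, "ax": 0, "ay": 0, "az": 0}, {"hand": 0, "dx": 0, "dy": 0, "dz": 0, "ax": 0, "ay": 0, "az": 0}, {"hand": 0, "dx": 0, "dy": 0, "dz": 0, "ax": 0, "ay": 0, "az": 0}, {"hand": 0, "dx": 0, "dy": 0, "dz": 0, "ax": 0, "ay": 0, "az": 0}, {"hand": 0, "dx": 0, "dy": 0, "dz": 0, "ax": 0, "ay": 0, "az": 0}]}}

```text
time_s: 16.05
position: [0.6041, -0.1959, 0.1157]
tool_rot: [[-0.362, -0.0, 0.932], [-0.932, 0.0, -0.362], [-0.0, -1.0, -0.0]]
ft_force: [0.6, -0.5, 4.0]
grip_width: 0.0192
```

```bash
python3 look.py w13 165 240 120 160; python3 - <<'E'
from h import *
im=imaging.get_image("scene")[:,:,::-1];cv2.imwrite("pics/s13.png",im)
E
```

```text
16.05 [ 0.6041 -0.1959  0.1157] 0.019195037851394557 [ 0.6056 -0.4665  4.0221] -21.24640915012786
```

View pics/w13.png

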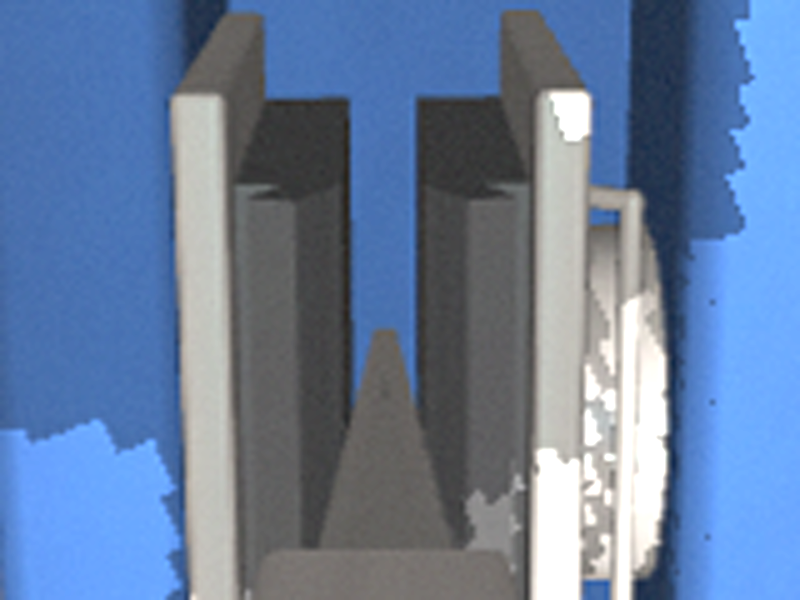

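View pics/s13.png

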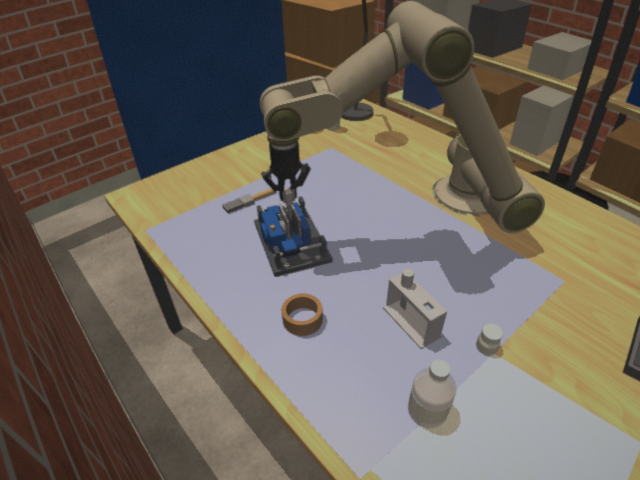

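The blade sits between both pads at (385,330) in the zoom. The gap is now ≈8.1 mm against ≈7.3 at rest, so the pad is eased ≈0.8 mm, and the drag of ≈5.5 N agrees with that. Nothing else has moved, so I'm handing in.

```bash
python3 - <<'E'
from rig import job
print(job.close_job())
E
```

```text
the job is handed in; nothing more can be done
None
```

The tapered gauge is out of the rack and down between the two brake pads, still held upright by its grip. I handed the job in at about 16 s.

**Final checks:**
- **Drag:** the upward force is about 5.5 N above the free-hanging baseline, and it stayed there once motion stopped.
- **Pad travel:** the wrist view shows the gap grown from about 7.3 mm to about 8.1 mm, so the sprung pad is eased back about 0.8 mm. The depth past first contact gives about the same.
- **Hold:** the tip kept its place in the wrist view, so the gauge has not slipped. The grip opening reads 19 mm.
- **Bench:** the last scene picture shows the round-handled gauge still in the rack and the other things where they were.

**What disagreed or failed:**
- **First grasp:** it closed on air above the grip because the pictures put the fingertips about 35 mm behind the reported tool point. Nothing was disturbed, and I corrected for it on the second try.
- **Gap estimate:** I first read the gap as 6.3 mm because I took the lower edges of the pad faces for the upper ones. Actual contact came deeper, near the re-measured value.

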